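# Close the feed neck and gauge the plate gap of an antenna carrier

## Task

Close the open feed neck of the white antenna carrier with the tapered rubber plug that fits it, pushed fully home and let go, so that nothing falls in while you gauge the plates. Then take the tapered feeler blade out of its stand and slide it straight down between the two upright plates until it drags snugly, the sprung plate giving about 2 mm (never jam it to 5 mm or more), and finish while still holding the blade there by its handle. Leave the big plug, the round-handled bar and the other things on the bench where they are.

Things in the scene. Friction and masses are not known exactly. Their poses are not given: they have to be found in the camera images.
- carrier: White plastic block 140 (x) x 230 (y) x 30 mm high, fixed to the bench, turned up to 0.4 rad. Origin at the centre of its underside. On its top: the feed neck (towards its -y end) and the plate head (towards +y). Both plates stand upright, face each other along the carrier's y, and are 34 mm wide along its x.
- neck (a point): Centre of the mouth of the feed neck, an upright aluminium tube on the carrier: bore 26 mm, outside 33 mm, 36 mm high, its rim 66 mm above the bench.
- plug: Loose tapered black rubber plug, 50 g, upright in a grey cup 46 mm wide, 36 mm high. Origin at the centre of its small end, z up. Taper 16 to 23 mm across, 28 mm long; then a flange 35 mm across (28 to 33 mm up), then a round grip 22 mm across (33 to 63 mm up). Fully home, the flange rests on the neck's rim: origin 28 mm below the mouth, 1.5 mm play each side.
- big_plug: Same shape but larger plug (taper 28 to 35 mm, flange 53 mm) in a grey cup 60 mm wide: does not fit the neck; leave it. It and the small plug swap places between episodes.
- blade: Loose steel feeler blade, 90 g, hanging upright in a grey stand (50 x 50 x 90 mm high). Origin at its lower tip's centre, z up, thickness along y, width along x. Steel 20 mm wide, 80 mm long, tapering from 2 mm thick at the tip to 10 mm (0.1 mm per mm, both faces alike). Flat black handle 36 (x) x 16 (y) x 46 mm, 80 to 126 mm above the tip: grip it across the 16 mm, fingertips above its lower end.
- bar: Parallel steel bar under a ROUND black handle (24 mm across, 46 mm tall, no flats) in a stand like the blade's: not for this job, leave it. Origin 80 mm below the underside of its handle, z up. The two stands, about 0.15 m apart on the robot's right, swap places between episodes.
- fixed_edge (a point): Middle of the top of the fixed plate's inner face, 118 mm above the bench; axes parallel to the carrier's. The gap is on its +y side. The plate's top edge is rolled (4 mm radius), a lead-in: the plates are closest 4 mm below the top and parallel below that.
- sprung_edge (a point): The same point on the sprung plate's inner face, 118 mm above the bench, facing it across the gap, which is on its -y side. The middle of the gap lies midway between the two edge points and is open 82 mm deep below the tops. Both plates float together up to 6 mm either way along the carrier's y (0.15 N/mm), so they centre themselves on the blade.
- sprung (a joint): How far the sprung plate has been pushed away from its stop (m): 0 untouched, grows as the blade spreads the plates; spring 2.5 N/mm. Every 10 mm the blade goes deeper once it touches both plates adds 1 mm. Snug is about 0.002 (about 5 N on each face; drag on the blade about 5 to 8 N upward).
- adjuster (a joint): Setting of the gap (m), stiff, not to be touched: free gap = 4 mm + this value, 0 to 1.5 mm. The blade therefore first touches both plates when its tip is 24 to 39 mm below the plate tops.
- wash_bottle: Bystander, leave it: white plastic bottle, 60 mm across, 130 mm tall, standing at the right rear; origin at the centre of its underside.
- spool: Bystander, leave it: steel spool 56 mm across, 40 mm tall, standing at the left rear; origin under its centre.
- driver: Bystander, leave it: screwdriver 150 mm long lying on the bench between the robot and the carrier, across the robot's front; x along it.
- spanner: Bystander, leave it: spanner 160 mm long lying beyond the carrier; x along it.
- flux_jar: Bystander, leave it: amber jar 48 mm across, 50 mm tall, at the far left; origin under its centre.
Mind the look-alikes: they are no part of the job. Leave any pink or turquoise look-alike of the plug alone.

How it is judged (in metres and radians):
On the way, in this order (a step that is already met when the one before it is completed fails the run):
1. the plug is fully home in the neck and let go (horizontal distance between plug and neck below 0.004 m and z of plug in the frame of neck between -0.031 and -0.0255 m and angle between plug's own z axis and vertical below 0.1 rad and contact force between the fingers and plug below 0.1 N), for 0.3 s.
2. the blade, in the fingers, is out of its stand with its tip above the plate tops (height (world z) of blade above 0.115 m and contact force between the fingers and blade above 1 N), for 0.1 s.
3. the blade is between the plates and spreads them (x of blade in the frame of fixed_edge between -0.012 and 0.012 m and y of blade in the frame of fixed_edge above 0 m and y of blade in the frame of sprung_edge below 0 m and z of blade in the frame of fixed_edge between -0.0795 and -0.02 m and angle between the y axis of blade and the y axis of carrier, either way round below 0.15 rad and angle between blade's own z axis and vertical below 0.12 rad and value of joint sprung above 0.0008 m and contact force between the fingers and blade above 3 N), for 0.2 s.
At the end, for the whole second after the job is handed in: Plug home and released (4 mm off axis, 25.5-31 mm below the mouth, 0.1 rad); blade between the plates, upright (0.12 rad), along them (0.15 rad, 12 mm off middle), tip 20-79.5 mm down, pressing over 1.5 N, sprung plate back 0.8-3.4 mm; fingers grip the blade (over 3 N) and keep it still (all of step 1 and all of step 3 and value of joint sprung below 0.0034 m and contact force between blade and carrier above 1.5 N and linear speed of blade below 0.01 m/s); the arm keeps its last pose, push and grip.
It fails at once if the sprung plate is jammed back 5 mm or more (value of joint sprung above 0.005 m).
It fails at once if a bystander is moved by more than 30 mm (distance of any of big_plug, bar, wash_bottle, spool, driver, spanner, flux_jar from where it was at the start of the episode above 0.03 m).
It also fails if it takes over 66 s, if anything falls off the work surface, if the arm or the gripper's body presses on something with over 40 N, if the wrist force passes 120 N, or if a joint passes its speed limit or range.

## Robot

A 6-joint arm with a two-finger parallel gripper is mounted at the origin on the work surface. World frame = base frame: x ahead of the robot, y to its left, z up, the work surface at z = 0. Lengths are in mm, angles in degrees, forces in N, time in s.
With the tool pointing down it reaches from about 325 to 775 mm from the base axis. Payload 5.5 kg.
Tool frame: the origin (TCP) lies at the very end of the fingers, on their centre line; the grasp point (between the pads) lies arm.pinch_z behind it (arm.pinch_z is the distance from the TCP to the grasp point, in mm); z points along the fingers, y is the line along which they close (so a half turn about z gives the same grasp; the last joint's range is limited). The gripper opens to 85 mm and grips with 20 to 120 N. Pads are 22 mm wide; open, the fingers measure 114 mm over their backs; the gripper's body (76 mm by 85 mm) begins 54 mm behind the grasp point. The pads swing forward as they close: fully open they stand 13 mm farther back than shut.
Start: joints at [-67.649, 5.22, 70.514, -0, 104.267, -3.249], TCP at [259.251, -541.115, 231.275] pointing down, gripper open.
Joint ranges: [-164.24, 164.24], [-49.07, 125.15], [9.68, 141.18], [-86.29, 266.29], [3.28, 154.24], [-151.56, 151.56]. Speed limits (degrees/s): [147.25, 147.25, 172.46, 180, 180, 180].

## Interface

Orientations are given as a 3x3 rotation matrix whose columns are the frame's x, y, z axes.
In Python, from rig import arm, optics gives the robot as it stands.
- The arm moves only by the tool play_rows, never from a script. Its argument "moves" is a list of rows, each a list of 7 numbers: the gripper's target within -1 to 1 (shut at 1, half-way at 0, fully open at -1), then the shift along the tool's x, y, z in units of 0.025 m (1.0 is 0.025 m), then the turn, a rotation vector about the tool's x, y, z in units of 0.15 rad (1.0 is 0.15 rad). A call has 1 to 20 rows; each row shifts and turns the commanded pose from where the row before left it, along the tool's axes as they then stand; what a row does not reach is not made up. A row lasts 1/8 s, in which the tool goes at most 62.5 mm and 10.7 degrees, less where a joint would pass 70% of its speed; a pose out of reach is approached as far as the arm can. A call with a number of a shift or a turn outside -1 to 1 is refused whole. A call with a gripper value outside its range is refused whole. The fingers move at their own pace and stop on an object; "grip_force" is the grip in N (left out, the last holds). Time passes only in rows, so rows that do not move let the fingers close. It gives the time, the measured TCP pose, the force, the opening and the grip force at its end, in the units of the state.
- arm.get_obs(): the state, without advancing time (a new reading comes with each control period).
- optics.read_camera(name): name is "side" or "top"; returns a dict with "color" (420x560x3 uint8, red, green, blue), "fx", "fy", "cx", "cy" (pixels), "R" (3x3) and "t" (3): a world point X has camera coordinates R X + t. Camera axes: x right, y down, z forward; pixel columns grow to the right and rows downward; lengths in mm; the calibration is good to about 2 mm. A picture is of the moment at which its call begins. There is no depth.
- arm.sign_off(): hands the job in; it is judged then, once.
Trained networks look in the newest picture that a camera, given by its name, has taken for a name from the list of things; names that differ only in an ending like _2 or _b are one class to them, and where a whole thing is asked for, a point or a joint stands for the part that bears it (a point fixed in the world has none). Each returns a list of dicts, best first, with "conf" (0 to 1); they miss things now and then, are a little off and sometimes report something else, mostly with a low value. They report only what shows in the picture. A call takes as long as a camera call. They do not tell look-alikes from the thing itself.
- optics.find_in(camera, label): "centre" ([x, y, z] in mm, in world coordinates, good to about 4 mm: the middle of the surface that is visible of it).
- optics.spot_point(camera, label): "centre" ([x, y, z] in mm, in world coordinates, good to about 4 mm: a listed point, or the origin of a listed thing).
The state is a dict: "clock": time; "joint_positions": joint angles; "joint_vel": joint speeds; "joint_efforts": joint torques, N m; "eef_pos": TCP position; "eef_rot": TCP orientation; "contact_force": force on the tool from outside, world axes, zero at the start; "torque": the same for the moment, N m; "gripper_width": finger opening in mm; "grip_force": force on a finger pad.
Only numpy, scipy, OpenCV 4.12 (cv2) and the standard library are available. Lean on these libraries where they do the work, as an engineer would, in place of code of your own. Each camera call takes 0.05 s, during which the arm holds its last target. There are 200 camera calls.

## Working session

There is one attempt and no reset: what is moved stays moved. The work goes in short steps, Python scripts to look and compute and a tool call to move; the robot and the scene stay as the last step left them, time stands still between calls to the robot, and variables do not carry over. Pictures are saved under pics/ and viewed, at most 10 in all, crops included, and the job is handed in when it is done.

Besides the shell and the picture viewer there is one more tool, called after "Call:" in YAML: its name, and indented under it one key for each argument. play_rows: Moves the arm, as the interface text tells. Its arguments: {"type":"object","properties":{"moves":{"type":"array","items":{"type":"array","items":{"type":"number","minimum":-1,"maximum":1}}},"grip_force":{"type":"number"}},"required":["moves"]}

```bash
mkdir -p pics; ls; cat > h.py <<'E'
import numpy as np, cv2
from rig import arm, optics
def snap(n,f):
    c=optics.read_camera(n); cv2.imwrite('pics/'+f,c['color'][:,:,::-1]); return c
def px(c,X):
    p=np.array(c['R'])@np.array(X)+np.array(c['t']); return c['fx']*p[0]/p[2]+c['cx'],c['fy']*p[1]/p[2]+c['cy']
def ray(c,u,v,z):
    R=np.array(c['R']);t=np.array(c['t']).ravel();o=-R.T@t;d=R.T@np.array([(u-c['cx'])/c['fx'],(v-c['cy'])/c['fy'],1]);return o+d*(z-o[2])/d[2]
E
python3 - <<'E'
from h import *
s=arm.get_obs();print(s['clock'],s['eef_pos'],np.round(s['eef_rot'],3),s['gripper_width'],arm.pinch_z)
C={n:snap(n,n+'0.png') for n in('top','side')}
for n in C:
    print(n, 'cam at',-np.array(C[n]['R']).T@np.array(C[n]['t']))
    for l in ['plug','big_plug','blade','bar','neck','fixed_edge','sprung_edge','carrier']:
        for r in optics.spot_point(n,l)[:3]: print(n,l,round(r['conf'],2),np.round(r['centre'],1),np.round(px(C[n],r['centre'])))
cv2.imwrite('pics/both.png',0) if 0 else None
E
```

```text
pics
0.0 [ 259.14495842 -540.83337422  230.12870392] [[ 0.902  0.432 -0.001]
 [ 0.432 -0.902  0.002]
 [ 0.    -0.002 -1.   ]] 85.64891518748182 18.700000000000003
top cam at [ 456.8353032     7.07119206 1094.58744229]
top plug 0.76 [446.6 240.3  -1.9] [176. 255.]
top plug 0.71 [360.5 137.1   2.4] [219. 294.]
top plug 0.61 [375.6 207.1  11.9] [188. 287.]
top big_plug 0.96 [509.7 329.7   9.3] [137. 227.]
top big_plug 0.34 [ 520.3 -327.5    8.6] [423. 226.]
top blade 0.51 [ 519.3 -326.8   11.1] [423. 227.]
top bar 0.69 [ 373.2 -228.8    6.9] [380. 290.]
top neck 0.61 [562.  -86.3  63.1] [320. 204.]
top neck 0.47 [590.7  15.3 115.6] [274. 188.]
top fixed_edge 0.85 [584.7   6.5 119. ] [278. 190.]
top fixed_edge 0.64 [509.  326.8  11.2] [138. 227.]
top sprung_edge 0.51 [591.6  14.1 116.5] [274. 187.]
top sprung_edge 0.34 [586.4   5.8 116.4] [278. 190.]
top carrier 0.92 [578.3 -27.7   2.5] [292. 200.]
top carrier 0.71 [ 661.  -267.     2.7] [395. 166.]
side cam at [138.10483621 678.51235627 913.11667711]
side plug 0.78 [300.8 190.   -1. ] [340. 349.]
side plug 0.74 [360.8 138.3  -6.4] [325. 315.]
side plug 0.59 [448.1 241.6  -2.4] [260. 331.]
side big_plug 0.65 [509.7 321.8  10.4] [209. 344.]
side fixed_edge 0.7 [586.5  12.6 117.4] [266. 191.]
side sprung_edge 0.71 [590.6  15.3 115.3] [264. 192.]
side carrier 0.65 [579.  -29.5  -1.8] [279. 218.]
```

```bash
python3 - <<'E'
import cv2,numpy as np
t=cv2.imread('pics/top0.png')
cv2.imwrite('pics/t2.png',cv2.resize(t,(800,600),interpolation=cv2.INTER_CUBIC))
s=cv2.imread('pics/side0.png')
cv2.imwrite('pics/s2.png',cv2.resize(s,(800,600),interpolation=cv2.INTER_CUBIC))
E
```

```text
(no output)
```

View pics/t2.png

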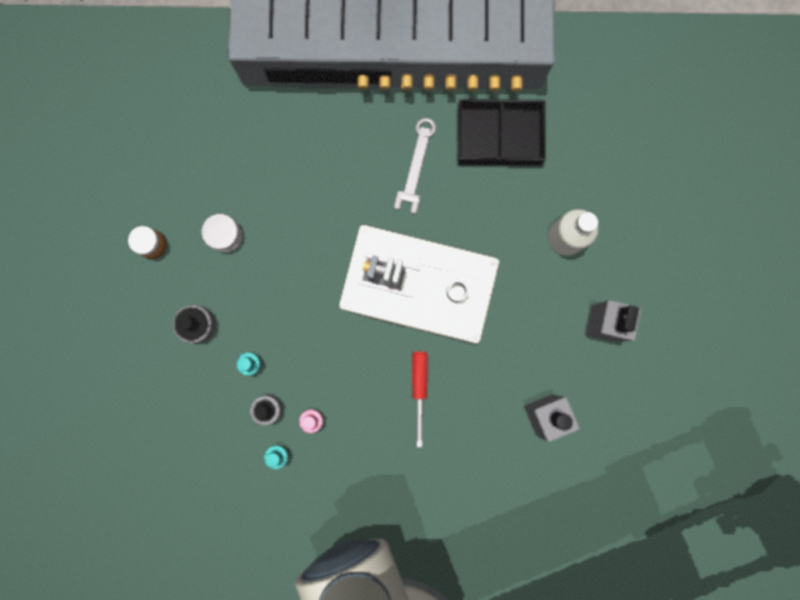

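View pics/s2.png

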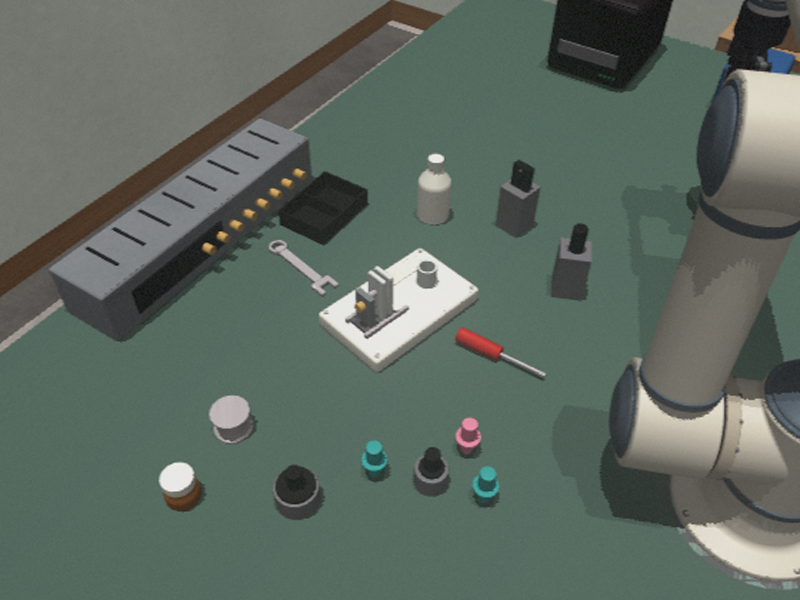

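The plug candidates in the top view (800x600 scale) are:
- black, in a small grey cup, (265,410)
- black, in a large cup, (193,324)
- turquoise, (249,364) and (276,457)
- pink, (311,421)

The one at (265,410) fits: it is black and sits in the smaller cup. The blade is the flat handle at (627,320), and the round handle at (562,420) is the bar. I'll confirm both in one enlarged crop.

```bash
python3 - <<'E'
import cv2,numpy as np
t=cv2.imread('pics/top0.png');s=cv2.imread('pics/side0.png')
f=lambda im,u,v,w,h,W,H:cv2.resize(im[v:v+h,u:u+w],(W,H),interpolation=cv2.INTER_CUBIC)
a=f(t,160,265,50,37,400,296);b=f(t,405,205,50,37,400,296)  # 8x
c=f(t,230,150,130,97,400,298);d=f(s,280,290,75,56,400,298)
cv2.imwrite('pics/comp.png',np.vstack([np.hstack([a,b]),np.hstack([c,d])]))
E
```

```text
(no output)
```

View pics/comp.png

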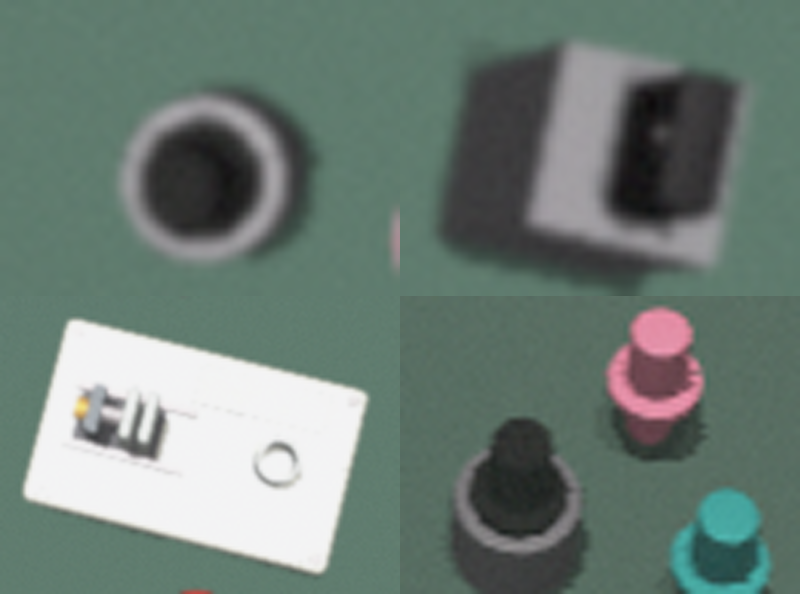

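The crop confirms the small black plug in the grey cup (rim centre at image (185.6,287.5)), and the flat-handled blade (handle top at about (443,223), parallel to its stand). Next I'll turn these into positions.

```bash
cat >> h.py <<'E'
def white(c,u0=225,u1=365,v0=145,v1=255):
    im=c['color'][v0:v1,u0:u1].astype(int); m=(im.min(2)>190).astype(np.uint8)
    m=cv2.morphologyEx(m,cv2.MORPH_CLOSE,np.ones((25,25)));k=max(cv2.findContours(m,0,2)[0],key=cv2.contourArea)
    return cv2.boxPoints(cv2.minAreaRect(k))+[u0,v0]
E
python3 - <<'E'
from h import *
c=optics.read_camera('top');print(c['fx'],c['cx'],c['cy'])
q=np.array([ray(c,*p,30)[:2] for p in white(c)]);e=np.roll(q,-1,0)-q
print('carrier',q.mean(0).round(1),np.linalg.norm(e,axis=1).round(1),np.degrees(np.arctan2(e[:,1],e[:,0])).round(1))
for n,u,v,z in [('cup',185.6,287.5,36),('bladetop',443.2,223.1,136),('neck',320,204.9,66),('gap',276.5,190.3,118)]: print(n,ray(c,u,v,z).round(1))
# stand top edge direction
a,b=[ray(c,405+x/8,205+y/8,90) for x,y in((170,40),(350,85))];d=(b-a);print('stand edge',d.round(1),np.degrees(np.arctan2(d[1],d[0])))
a,b=[ray(c,405+x/8,205+y/8,90) for x,y in((170,40),(128,222))];d=(b-a);print('stand edge2',d.round(1),np.degrees(np.arctan2(d[1],d[0])))
for n in('top','side'):
    if n=='side': optics.read_camera(n)
    for l in ['plug','blade','bar','neck','fixed_edge','sprung_edge']:
        for r in optics.spot_point(n,l)[:4]: print(n,l,round(r['conf'],2),np.round(r['centre'],1))
E
```

```text
472.91658943928246 275.76080697581176 210.6179751835848
carrier [602.4 -34. ] [185.6 230.5 184.7 227.2] [ -13.1 -103.8  165.8   76.4]
cup [375.8 207.7  36. ]
bladetop [ 519.9 -330.   136. ]
neck [560.7 -86.3  66. ]
gap [584.8   9.1 118. ]
stand edge [-11.4 -47.7   0. ] -103.42037052403195
stand edge2 [-48.6  11.8   0. ] 166.3417181834425
top plug 0.67 [374.9 209.2  12.1]
top plug 0.62 [302.  192.4  -1.8]
top plug 0.5 [448.4 239.    2. ]
top plug 0.45 [360.3 138.2   0.8]
top blade 0.73 [ 519.3 -328.7    7.7]
top bar 0.7 [590.5  15.4 119.8]
top bar 0.57 [ 372.8 -228.6   11.5]
top neck 0.95 [564.5 -83.6  67.9]
top fixed_edge 0.95 [586.3   5.8 118.1]
top sprung_edge 0.68 [589.1  11.5 118.5]
side plug 0.88 [357.6 137.7  -3.7]
side plug 0.86 [373.2 202.1  10.3]
side plug 0.71 [399.5 -30.1   2.5]
side plug 0.68 [445.7 239.   -4.5]
side neck 0.77 [564.5 -83.7  61.9]
side fixed_edge 0.61 [585.9  13.7 120.3]
side fixed_edge 0.18 [564.  -84.1  61.7]
side sprung_edge 0.59 [594.6  14.1 117. ]
```

Call:
play_rows:
  moves:
    - [-1,0.975,-0.772,0,0,0,0]
    - [-1,0.975,-0.772,0,0,0,0]
    - [-1,0.975,-0.772,0,0,0,0]
    - [-1,0.975,-0.772,0,0,0,0]
    - [-1,0.975,-0.772,0,0,0,0]
    - [-1,0.975,-0.772,0,0,0,0]
    - [-1,0.975,-0.772,0,0,0,0]
    - [-1,0.975,-0.772,0,0,0,0]
    - [-1,0.975,-0.772,0,0,0,0]
    - [-1,0.975,-0.772,0,0,0,0]
    - [-1,0.975,-0.772,0,0,0,0]
    - [-1,0.975,-0.772,0,0,0,0]
    - [-1,0.975,-0.772,0,0,0,0]
    - [-1,0.975,-0.772,0,0,0,0]
  grip_force: 40

```text
clock: 3.35
eef_pos: [450.6, -149.0, 231.5]
eef_rot: [[0.902, 0.432, 0.0], [0.432, -0.902, -0.0], [0.0, 0.0, -1.0]]
contact_force: [0.5, -0.8, 0.0]
gripper_width: 84.9
grip_force: 0.0
```

Call:
play_rows:
  moves:
    - [0,0.232,-0.944,0.2,0,0,0]
    - [0,0.232,-0.944,0.2,0,0,0]
    - [0,0.232,-0.944,0.2,0,0,0]
    - [0,0.232,-0.944,0.2,0,0,0]
    - [0,0.232,-0.944,0.2,0,0,0]
    - [0,0.232,-0.944,0.2,0,0,0]
    - [0,0.232,-0.944,0.2,0,0,0]
    - [0,0.232,-0.944,0.2,0,0,0]
    - [0,0.232,-0.944,0.2,0,0,0]
    - [0,0.232,-0.944,0.2,0,0,0]
    - [0,0.232,-0.944,0.2,0,0,0]
    - [0,0.232,-0.944,0.2,0,0,0]
    - [0,0.232,-0.944,0.2,0,0,0]
    - [0,0.232,-0.944,0.2,0,0,0]
    - [0,0.232,-0.944,0.2,0,0,0]
    - [0,0,0,0,0,0,0]
    - [0,0,0,0,0,0,0]

```text
clock: 5.48
eef_pos: [375.9, 206.4, 156.5]
eef_rot: [[0.902, 0.432, 0.0], [0.432, -0.902, -0.0], [0.0, 0.0, -1.0]]
contact_force: [-0.1, -0.3, -0.7]
gripper_width: 42.8
grip_force: 0.0
```

```bash
cat >> h.py <<'E'
def to(X,yaw=None):
    s=arm.get_obs();R=np.array(s['eef_rot']);d=R.T@(np.array(X)-s['eef_pos'])
    print('t',s['clock'],'pos',np.round(s['eef_pos'],1),'yaw_y',round(np.degrees(np.arctan2(R[1,1],R[0,1])),2),'z',np.round(R[:,2],3),'w',round(s['gripper_width'],1),'g',round(float(np.max(s['grip_force'])),1),'F',np.round(s['contact_force'],1),'dmm',d.round(1),'units',(d/25).round(3))
E
python3 - <<'E'
from h import *
to([375.5,206.5,45])
c=snap('side','s3.png');im=cv2.imread('pics/s3.png');u,v=map(int,px(c,[375,207,60]));print(u,v)
cv2.imwrite('pics/s3c.png',cv2.resize(im[v-60:v+45,u-70:u+70],(800,600),interpolation=cv2.INTER_CUBIC))
E
```

```text
t 5.475 pos [375.9 206.4 156.5] yaw_y -64.39 z [ 0. -0. -1.] w 42.8 g 0.0 F [-0.1 -0.3 -0.7] dmm [ -0.3  -0.3 111.5] units [-0.013 -0.011  4.46 ]
303 319
```

View pics/s3c.png

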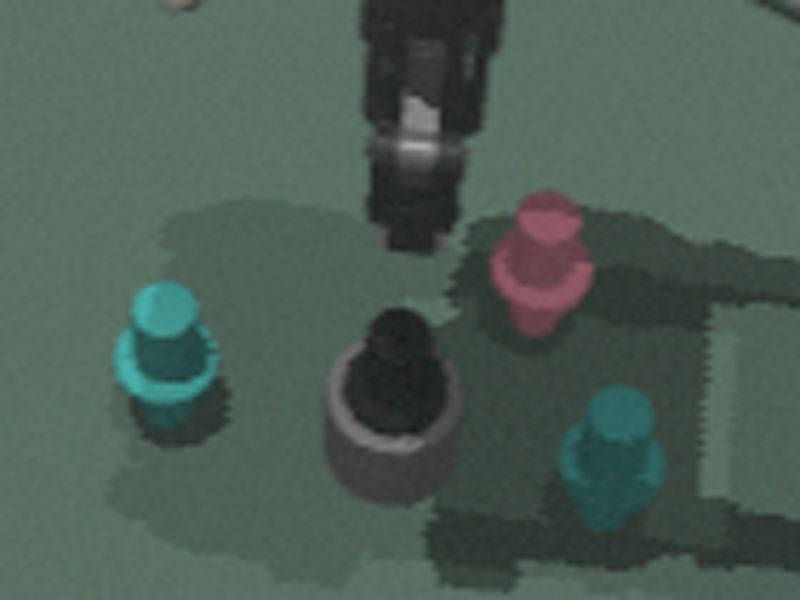

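The gripper hangs above the black plug in its cup (rim centre at crop (394,395)), and the look-alikes stand clear of the fingers.

```bash
python3 - <<'E'
from h import *
c=optics.read_camera('side')
print(ray(c,303-70+394/5.714,319-60+395/5.714,36),ray(c,303-70+400/5.714,319-60+337/5.714,71))
# tool tip check
print(px(c,[375.9,206.4,156.5]),303-70+412/5.714,319-60+248/5.714)
E
```

```text
[373.69576261 211.25962708  36.        ] [373.58591412 210.77449232  71.        ]
(np.float64(305.4736004269899), np.float64(288.85172939433687)) 305.103605180259 302.4021701085054
```

Call:
play_rows:
  moves:
    - [0,0,0,0.9,0,0,0]
    - [0,0,0,0.9,0,0,0]
    - [0,0,0,0.6,0,0,0]

```text
clock: 5.95
eef_pos: [375.8, 206.1, 95.4]
eef_rot: [[0.902, 0.431, -0.0], [0.431, -0.902, -0.0], [-0.001, 0.0, -1.0]]
contact_force: [-0.1, -0.1, -0.3]
gripper_width: 42.4
grip_force: 0.0
```

Call:
play_rows:
  moves:
    - [0,0,-0.08,0.8,0,0,0]
    - [0,0,0,0.8,0,0,0]
    - [0,0,0,0.36,0,0,0]
    - [0.3,0,0,0,0,0,0]
    - [0.6,0,0,0,0,0,0]
    - [1,0,0,0,0,0,0]
    - [1,0,0,0,0,0,0]
    - [1,0,0,0,0,0,0]
  grip_force: 40

```text
clock: 6.95
eef_pos: [375.4, 208.8, 48.1]
eef_rot: [[0.902, 0.432, 0.001], [0.432, -0.902, 0.001], [0.001, 0.0, -1.0]]
contact_force: [-0.3, -0.3, 3.5]
gripper_width: 20.6
grip_force: 39.4
```

Call:
play_rows:
  moves:
    - [1,0,0,-0.5,0,0,0]
    - [1,0,0,-1,0,0,0]
    - [1,0,0,-1,0,0,0]
    - [1,0,0,-1,0,0,0]
    - [1,0.119,0.989,-0.5,0,0,0]
    - [1,0.119,0.989,-0.2,0,0,0]
    - [1,0.119,0.989,0,0,0,0]
    - [1,0.119,0.989,0,0,0,0]
    - [1,0.119,0.989,0,0,0,0]
    - [1,0.119,0.989,0,0,0,0]
    - [1,0.119,0.989,0,0,0,0]
    - [1,0.119,0.989,0,0,0,0]
    - [1,0.119,0.989,0,0,0,0]
    - [1,0.119,0.989,0,0,0,0]
    - [1,0.119,0.989,0,0,0,0]
    - [1,0.119,0.989,0,0,0,0]
    - [1,0.119,0.989,0,0,0,0]
    - [1,0.119,0.989,0,0,0,0]
    - [1,0,0,0,0,0,0]
    - [1,0,0,0,0,0,0]

```text
clock: 9.45
eef_pos: [561.7, -85.1, 152.4]
eef_rot: [[0.902, 0.432, -0.001], [0.432, -0.902, 0.001], [-0.0, -0.001, -1.0]]
contact_force: [-0.8, -0.6, -0.9]
gripper_width: 20.4
grip_force: 39.3
```

```bash
python3 - <<'E'
from h import *
to([562.5,-85.5,78])
T={'top':0,'side':0}
for n in T:
    c=T[n]=snap(n,n+'4.png')
    for l in('neck','plug'):
        for r in optics.spot_point(n,l)[:2]: print(n,l,round(r['conf'],2),np.round(r['centre'],1))
out=[]
for n in T:
    im=cv2.imread(f'pics/{n}4.png');u,v=map(int,px(T[n],[562,-85,80]));print(n,u,v)
    out.append(cv2.resize(im[v-30:v+30,u-25:u+25],(400,480),interpolation=cv2.INTER_CUBIC))
cv2.imwrite('pics/c4.png',np.hstack(out))
E
```

```text
t 9.45 pos [561.7 -85.1 152.4] yaw_y -64.4 z [-0.001  0.001 -1.   ] w 20.4 g 39.3 F [-0.8 -0.6 -0.9] dmm [ 0.5  0.7 74.4] units [0.021 0.03  2.976]
top neck 0.58 [563.8 -84.7  67.3]
top neck 0.38 [ 519.2 -328.7   10.6]
top plug 0.74 [359.5 137.3   1.6]
top plug 0.5 [301.5 190.1   1.2]
side neck 0.66 [562.7 -84.9  63.3]
side neck 0.45 [397.  -33.4   1.4]
side plug 0.92 [302.9 192.1  -2.8]
side plug 0.76 [358.3 140.4  -1.6]
top 319 203
side 299 182
```

View pics/c4.png

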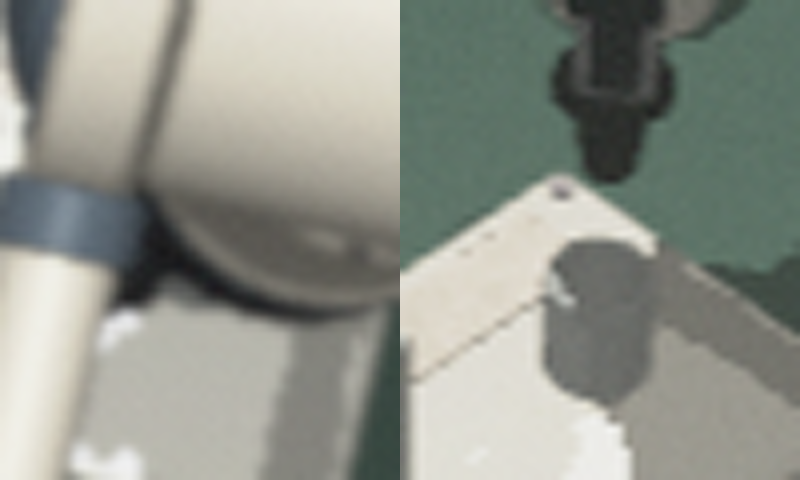

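The plug hangs upright in the fingers above the neck. In the side crop its small end is at (610,180) and the neck mouth at about (600,262).

```bash
python3 - <<'E'
from h import *
c=optics.read_camera('side')
f=lambda X:np.round([400+(px(c,X)[0]-274)*8,(px(c,X)[1]-152)*8])
for z in(66,84,112,140):print(z,f([561.7,-85.1,z]))
print(f([571.7,-85.1,66]),f([561.7,-75.1,66]))
im=cv2.imread('pics/side4.png')
# neck centroid by left/right outline at several rows
for v in range(182,200,3): print(v, im[v,288:312].mean(1).astype(int))
E
```

```text
66 [601. 277.]
84 [604. 232.]
112 [608. 159.]
140 [612.  84.]
[571. 264.] [583. 297.]
182 [214 215 213 214 215 210 186 128 114 113 114 112 113 128 150 192 216 185
 110 104 104 104 103 105]
185 [217 215 218 218 180 100  99 104 104 104 108 107 106 106 104 101 103 109
 112 113 113 131 145 115]
188 [215 218 218 198 171 177 147 103 106 106 105 107 106 103 103 102 104 107
 111 117 113 116 114 116]
191 [192 217 216 192 127 115 115 111 104 107 107 109 109 107 107 104 102 105
 115 116 115 115 117 114]
194 [218 219 219 192 128 112 117 115 117 112 107 105 106 106 105 102 104 125
 149 150 149 136 115 115]
197 [219 219 220 186 111 116 113 115 113 111 106 107 106 105 106 104 105 126
 149 151 150 148 147 149]
```

Call:
play_rows:
  moves:
    - [1,0.04,0,0.7,0,0,0]
    - [1,0,0,0.7,0,0,0]
    - [1,0,0,0.5,0,0,0]
    - [1,0,0,0.3,0,0,0]
    - [1,0,0,0,0,0,0]

```text
clock: 10.42
eef_pos: [562.5, -85.1, 96.4]
eef_rot: [[0.902, 0.432, -0.001], [0.432, -0.902, 0.0], [-0.001, -0.001, -1.0]]
contact_force: [0.6, -0.4, -1.1]
gripper_width: 20.4
grip_force: 39.3
```

Call:
play_rows:
  moves:
    - [1,0,0,0.2,0,0,0]
    - [1,0,0,0.2,0,0,0]
    - [1,0,0,0,0,0,0]

```text
clock: 10.8
eef_pos: [563.0, -85.3, 87.0]
eef_rot: [[0.902, 0.432, 0.0], [0.432, -0.902, -0.0], [0.0, 0.0, -1.0]]
contact_force: [1.0, -1.1, -0.3]
gripper_width: 20.4
grip_force: 39.2
```

Call:
play_rows:
  moves:
    - [1,0,0,0.12,0,0,0]
    - [1,0,0,0.12,0,0,0]
    - [1,0,0,0,0,0,0]

```text
clock: 11.18
eef_pos: [563.3, -85.6, 81.5]
eef_rot: [[0.902, 0.432, 0.001], [0.432, -0.902, -0.001], [0.001, 0.001, -1.0]]
contact_force: [3.5, -2.8, 0.8]
gripper_width: 20.7
grip_force: 39.3
```

Call:
play_rows:
  moves:
    - [1,0,0,0.06,0,0,0]
    - [1,0,0,0.06,0,0,0]
    - [1,0,0,0,0,0,0]

```text
clock: 11.55
eef_pos: [563.5, -85.8, 78.9]
eef_rot: [[0.902, 0.432, 0.002], [0.432, -0.902, -0.001], [0.001, 0.002, -1.0]]
contact_force: [2.4, -4.3, 3.5]
gripper_width: 20.9
grip_force: 39.6
```

Call:
play_rows:
  moves:
    - [1,0.01,0.04,0.06,0,0,0]
    - [1,0,0,0.06,0,0,0]
    - [1,0,0,0,0,0,0]

```text
clock: 11.92
eef_pos: [563.7, -86.0, 78.0]
eef_rot: [[0.902, 0.432, 0.001], [0.432, -0.902, -0.0], [0.001, 0.001, -1.0]]
contact_force: [-5.0, -2.7, 14.3]
gripper_width: 20.7
grip_force: 40.8
```

Call:
play_rows:
  moves:
    - [1,0,0,0.06,0,0,0]
    - [1,0,0,0.06,0,0,0]
    - [1,0,0,0,0,0,0]

```text
clock: 12.3
eef_pos: [563.8, -86.0, 77.9]
eef_rot: [[0.902, 0.432, 0.003], [0.432, -0.902, -0.001], [0.002, 0.002, -1.0]]
contact_force: [-10.5, -1.6, 27.2]
gripper_width: 20.7
grip_force: 42.0
```

Call:
play_rows:
  moves:
    - [1,0,0,-0.08,0,0,0]
    - [0.3,0,0,0,0,0,0]
    - [0,0,0,0,0,0,0]
    - [0,0,0,0,0,0,0]
    - [0,0,0,0,0,0,0]
    - [0,0,0,-0.5,0,0,0]
    - [0,0,0,-1,0,0,0]
    - [0,0,0,-1,0,0,0]
    - [0,0,0,-1,0,0,0]
    - [0,0,0,-1,0,0,0]

```text
clock: 13.55
eef_pos: [563.7, -85.9, 188.8]
eef_rot: [[0.902, 0.432, 0.001], [0.432, -0.902, -0.0], [0.001, 0.001, -1.0]]
contact_force: [-0.5, 0.7, 0.3]
gripper_width: 42.9
grip_force: 0.0
```

```bash
python3 - <<'E'
from h import *
to([519.5,-329,180])
c=snap('side','s5.png');f=snap('top','t5.png')
for n in('side','top'):
    for l in('plug',):
        for r in optics.spot_point(n,l)[:5]: print(n,l,round(r['conf'],2),np.round(r['centre'],1))
im=cv2.imread('pics/s5.png');u,v=map(int,px(c,[562,-85,80]))
a=cv2.resize(im[v-30:v+30,u-25:u+25],(400,480),interpolation=cv2.INTER_CUBIC)
for z in(99,66):print(z,(px(c,[563.8,-86,z])-np.array([u-25,v-30]))*8)
cv2.imwrite('pics/c5.png',a)
E
```

```text
t 13.55 pos [563.7 -85.9 188.8] yaw_y -64.4 z [ 0.001 -0.    -1.   ] w 42.9 g 0.0 F [-0.5  0.7  0.3] dmm [-144.9  200.2    8.7] units [-5.795  8.006  0.35 ]
side plug 0.89 [358.5 135.4  -3.8]
side plug 0.79 [448.1 243.9  -1.8]
side plug 0.54 [303.1 190.7  -2.7]
top plug 0.67 [451.  241.   -1.5]
top plug 0.62 [359.5 142.6   2.6]
top plug 0.55 [561.2 -85.   41.8]
top plug 0.51 [302.3 191.6  -1.4]
99 [201.10660352 188.39077473]
66 [196.3662702  272.31409446]
```

View pics/c5.png

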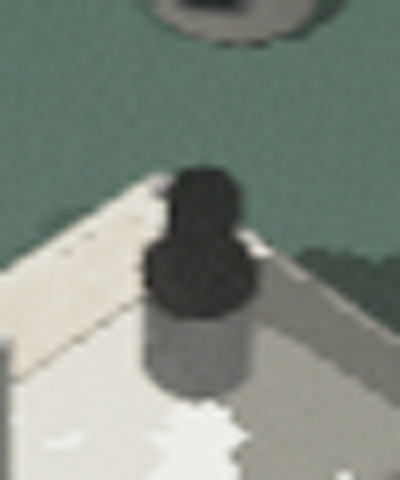

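The plug is seated upright with its flange on the rim (grip top at crop (204,192), expected (201,188)). Next is the blade.

Call:
play_rows:
  moves:
    - [-0.2,0,0,0,0,0,0.914]
    - [-0.2,0,0,0,0,0,0.914]
    - [-0.2,0,0,0,0,0,0.914]
    - [-0.2,0,0,0,0,0,0.914]
    - [-0.2,0,0,0,0,0,0.914]
    - [-0.2,0.062,0.989,0,0,0,0]
    - [-0.2,0.062,0.989,0,0,0,0]
    - [-0.2,0.062,0.989,0,0,0,0]
    - [-0.2,0.062,0.989,0,0,0,0]
    - [-0.2,0.062,0.989,0,0,0,0]
    - [-0.2,0.062,0.989,0,0,0,0]
    - [-0.2,0.062,0.989,0,0,0,0]
    - [-0.2,0.062,0.989,0,0,0,0]
    - [-0.2,0.062,0.989,0,0,0,0]
    - [-0.2,0.062,0.989,0,0,0,0]
    - [-0.2,0,0,0,0,0,0]
    - [-0.2,0,0,0,0,0,0]

```text
clock: 15.88
eef_pos: [520.1, -329.5, 186.2]
eef_rot: [[0.972, -0.237, -0.001], [-0.237, -0.972, 0.001], [-0.001, -0.001, -1.0]]
contact_force: [0.3, -0.1, -1.1]
gripper_width: 51.1
grip_force: 0.0
```

```bash
python3 - <<'E'
from h import *
to([520.2,-329.7,97])
c=snap('side','s6.png')
for l in('blade','bar'):
    for r in optics.spot_point('side',l)[:3]: print(l,round(r['conf'],2),np.round(r['centre'],1))
im=cv2.imread('pics/s6.png');u,v=map(int,px(c,[520,-330,120]));print(u,v)
g=lambda X:((np.array(px(c,X))-[u-30,v-35])*8).round()
y=np.radians(-13.5);ex=np.array([np.cos(y),np.sin(y),0]);ey=np.array([-np.sin(y),np.cos(y),0])
im=cv2.resize(im[v-35:v+35,u-30:u+30],(480,560),interpolation=cv2.INTER_CUBIC)
for z in(90,136):
    q=np.array([g(np.array([520.2,-329.7,z])+a*18*ex+b*8*ey) for a,b in((1,1),(1,-1),(-1,-1),(-1,1))]).astype(np.int32);cv2.polylines(im,[q],True,(0,255,255),1)
cv2.imwrite('pics/c6.png',im)
E
```

```text
t 15.875 pos [ 520.1 -329.5  186.2] yaw_y -103.68 z [-0.001  0.001 -1.   ] w 51.1 g 0.0 F [ 0.3 -0.1 -1.1] dmm [ 0.2  0.3 89.2] units [0.007 0.011 3.568]
365 119
```

View pics/c6.png

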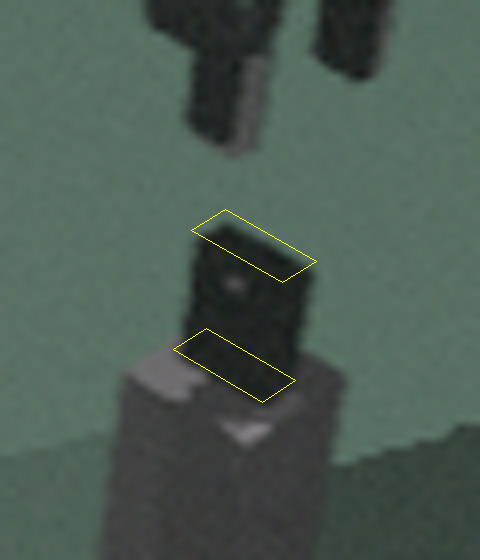

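The flat handle sits on the stand between the open fingers, with its top at crop (250,250). That agrees with the drawn estimate to within a few mm, so I'll descend and grip.

Call:
play_rows:
  moves:
    - [-0.2,0,0,0.9,0,0,0]
    - [-0.2,0,0,0.9,0,0,0]
    - [-0.2,0,0,0.9,0,0,0]
    - [-0.2,0,0,0.7,0,0,0]
    - [-0.2,0,0,0.12,0,0,0]
    - [0.1,0,0,0,0,0,0]
    - [0.4,0,0,0,0,0,0]
    - [0.6,0,0,0,0,0,0]
    - [1,0,0,0,0,0,0]
    - [1,0,0,0,0,0,0]
    - [1,0,0,0,0,0,0]
  grip_force: 60

```text
clock: 17.4
eef_pos: [520.7, -329.9, 99.9]
eef_rot: [[0.972, -0.236, 0.002], [-0.236, -0.972, -0.001], [0.002, 0.0, -1.0]]
contact_force: [1.0, 1.5, 4.5]
gripper_width: 15.4
grip_force: 59.0
```

Call:
play_rows:
  moves:
    - [1,0,0,-0.2,0,0,0]
    - [1,0,0,-0.5,0,0,0]
    - [1,0,0,-0.9,0,0,0]
    - [1,0,0,-0.9,0,0,0]
    - [1,0,0,-0.9,0,0,0]
    - [1,0,0,-0.9,0,0,0]
    - [1,0,0,-0.9,0,0,0]
    - [1,0,0,-0.3,0,0,0]
    - [1,0,0,0,0,0,0]
    - [1,0,0,0,0,0,0]

```text
clock: 18.65
eef_pos: [519.9, -329.6, 234.9]
eef_rot: [[0.972, -0.237, -0.002], [-0.237, -0.972, 0.001], [-0.002, -0.001, -1.0]]
contact_force: [1.3, 0.3, -0.9]
gripper_width: 15.2
grip_force: 58.5
```

```bash
python3 - <<'E'
from h import *
to([588,10,228])
for n in('side','top'):
    c=snap(n,n+'7.png')
    for l in('blade','fixed_edge','sprung_edge'):
        for r in optics.spot_point(n,l)[:2]: print(n,l,round(r['conf'],2),np.round(r['centre'],1))
    if n=='side': print('tip exp',px(c,[520.7,-329.9,135]),'gap exp',px(c,[588,10,118]))
    else: print('gap exp',px(c,[588,10,118]))
def cr(f,u,v,w,h,k):
    im=cv2.imread(f);return cv2.resize(im[v-h:v+h,u-w:u+w],None,fx=k,fy=k,interpolation=cv2.INTER_CUBIC)
a=cr('pics/side7.png',367,110,25,37,8);b=cr('pics/side7.png',266,193,25,37,8)[:, :400];
d=cr('pics/top7.png',277,190,25,37,8)
print(a.shape,b.shape,d.shape)
cv2.imwrite('pics/c7.png',np.hstack([x[:, 60:326] for x in(a,b,d)]))
E
```

```text
t 18.65 pos [ 519.9 -329.6  234.9] yaw_y -103.68 z [-0.002  0.001 -1.   ] w 15.2 g 58.5 F [ 1.3  0.3 -0.9] dmm [ -14.1 -346.1    7.2] units [ -0.565 -13.845   0.287]
side blade 0.83 [ 523.8 -322.9  144.4]
side fixed_edge 0.93 [588.1  11.6 119.6]
side sprung_edge 0.8 [596.3  14.2 119.2]
tip exp (np.float64(366.46900581560016), np.float64(114.87889796737477)) gap exp (np.float64(266.5664857798442), np.float64(190.25585174426055))
top blade 0.74 [ 516.1 -330.4  141.8]
top fixed_edge 0.95 [586.2   7.6 117. ]
top sprung_edge 0.64 [590.5  12.3 117.8]
gap exp (np.float64(276.069474839719), np.float64(188.7484012066476))
(592, 400, 3) (592, 400, 3) (592, 400, 3)
```

View pics/c7.png

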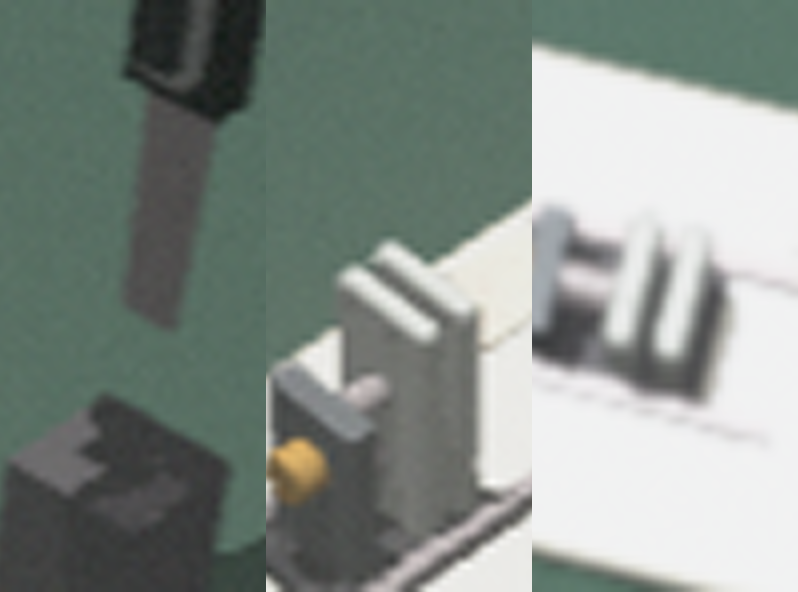

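The blade is out of the stand and vertical, with its tip at crop (152,317). The plate gap is at about (411,292) in the side crop and (657,290) in the top crop.

Call:
play_rows:
  moves:
    - [1,-0.041,-0.5,0,0,0,0]
    - [1,-0.041,-0.926,0,0,0,0]
    - [1,-0.041,-0.926,0,0,0,0]
    - [1,-0.041,-0.926,0,0,0,0]
    - [1,-0.041,-0.926,0,0,0,0]
    - [1,-0.041,-0.926,0,0,0,0]
    - [1,-0.041,-0.926,0,0,0,0]
    - [1,-0.041,-0.926,0,0,0,0]
    - [1,-0.041,-0.926,0,0,0,0]
    - [1,-0.041,-0.926,0,0,0,0]
    - [1,-0.041,-0.926,0,0,0,0]
    - [1,-0.041,-0.926,0,0,0,0]
    - [1,-0.041,-0.926,0,0,0,0]
    - [1,-0.041,-0.926,0,0,0,0]
    - [1,-0.041,-0.926,0,0,0,0]
    - [1,0,-0.426,0,0,0,0]
    - [1,0,0,0,0,0,0]
    - [1,0,0,0,0,0,0]

```text
clock: 21.3
eef_pos: [587.2, 10.8, 236.3]
eef_rot: [[0.972, -0.237, -0.0], [-0.237, -0.972, -0.0], [0.0, 0.0, -1.0]]
contact_force: [-0.3, -0.3, -1.1]
gripper_width: 15.6
grip_force: 58.5
```

```bash
python3 - <<'E'
from h import *
to([587.3,11.2,235])
c=snap('side','s8.png')
print('gap from side ray',ray(c,266.6,192.5,118).round(1))
for l in('blade','fixed_edge','sprung_edge'):
    for r in optics.spot_point('side',l)[:2]: print(l,round(r['conf'],2),np.round(r['centre'],1))
u,v=266,178
p=np.array(arm.get_obs()['eef_pos'])
for z in (118,135,140,145,225):print(z,((np.array(px(c,[p[0],p[1],z]))-[u-37,v-37])*8).round())
im=cv2.imread('pics/s8.png');cv2.imwrite('pics/c8.png',cv2.resize(im[v-37:v+37,u-37:u+37],(592,592),interpolation=cv2.INTER_CUBIC))
E
```

```text
t 21.3 pos [587.2  10.8 236.3] yaw_y -103.7 z [-0. -0. -1.] w 15.6 g 58.5 F [-0.3 -0.3 -1.1] dmm [-0.  -0.4  1.3] units [-0.    -0.016  0.052]
gap from side ray [584.2  15.6 118. ]
blade 0.82 [592.6  14.8 147.5]
fixed_edge 0.96 [588.6  11.7 116.8]
sprung_edge 0.63 [591.8  15.1 117.6]
118 [302. 396.]
135 [301. 351.]
140 [301. 337.]
145 [301. 323.]
225 [300.  91.]
```

View pics/c8.png

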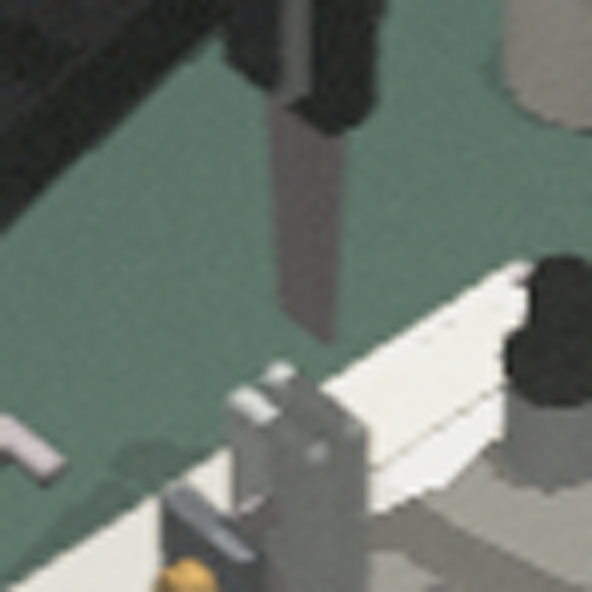

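The blade hangs straight above the plates, with its tip at crop (307,323) and the gap at about (298,411). I'll shift about 1.5 mm towards the carrier's +y and lower slowly while watching the force.

Call:
play_rows:
  moves:
    - [1,0,-0.06,0.4,0,0,0]
    - [1,0,0,0.4,0,0,0]
    - [1,0,0,0.3,0,0,0]
    - [1,0,0,0.2,0,0,0]
    - [1,0,0,0,0,0,0]
    - [1,0,0,0,0,0,0]

```text
clock: 22.25
eef_pos: [587.8, 12.7, 204.2]
eef_rot: [[0.972, -0.236, 0.001], [-0.236, -0.972, -0.0], [0.001, -0.0, -1.0]]
contact_force: [-0.5, 0.0, -0.8]
gripper_width: 15.2
grip_force: 58.5
```

Call:
play_rows:
  moves:
    - [1,0,0,0.12,0,0,0]
    - [1,0,0,0.12,0,0,0]
    - [1,0,0,0,0,0,0]

```text
clock: 22.62
eef_pos: [587.5, 12.7, 197.3]
eef_rot: [[0.972, -0.236, -0.001], [-0.236, -0.972, 0.0], [-0.001, 0.0, -1.0]]
contact_force: [1.1, -0.7, -1.2]
gripper_width: 15.6
grip_force: 58.5
```

Call:
play_rows:
  moves:
    - [1,0,0,0.12,0,0,0]
    - [1,0,0,0.12,0,0,0]
    - [1,0,0,0,0,0,0]

```text
clock: 23.0
eef_pos: [587.5, 12.7, 191.3]
eef_rot: [[0.972, -0.236, -0.001], [-0.236, -0.972, 0.0], [-0.001, 0.0, -1.0]]
contact_force: [0.3, -0.0, -0.8]
gripper_width: 15.3
grip_force: 58.5
```

Call:
play_rows:
  moves:
    - [1,0,0,0.1,0,0,0]
    - [1,0,0,0.1,0,0,0]
    - [1,0,0,0,0,0,0]

```text
clock: 23.38
eef_pos: [587.6, 12.7, 186.4]
eef_rot: [[0.972, -0.236, -0.001], [-0.236, -0.972, -0.0], [-0.001, 0.0, -1.0]]
contact_force: [-0.3, 0.1, -0.8]
gripper_width: 15.2
grip_force: 58.5
```

Call:
play_rows:
  moves:
    - [1,0,0,0.1,0,0,0]
    - [1,0,0,0.1,0,0,0]
    - [1,0,0,0,0,0,0]

```text
clock: 23.75
eef_pos: [587.6, 12.7, 181.4]
eef_rot: [[0.972, -0.236, -0.001], [-0.236, -0.972, -0.0], [-0.001, 0.0, -1.0]]
contact_force: [-0.1, -0.1, -1.3]
gripper_width: 15.4
grip_force: 58.5
```

Call:
play_rows:
  moves:
    - [1,0,0,0.1,0,0,0]
    - [1,0,0,0.1,0,0,0]
    - [1,0,0,0,0,0,0]

```text
clock: 24.12
eef_pos: [587.6, 12.7, 176.4]
eef_rot: [[0.972, -0.236, -0.001], [-0.236, -0.972, -0.0], [-0.001, 0.0, -1.0]]
contact_force: [0.0, -0.7, -0.9]
gripper_width: 15.2
grip_force: 58.5
```

```bash
python3 - <<'E'
from h import *
to([587.6,12.7,150])
c=snap('side','s9.png');u,v=266,178
im=cv2.imread('pics/s9.png');cv2.imwrite('pics/c9.png',cv2.resize(im[v-30:v+30,u-30:u+30],(600,600),interpolation=cv2.INTER_CUBIC))
E
```

```text
t 24.125 pos [587.6  12.7 176.4] yaw_y -103.68 z [-0.001 -0.    -1.   ] w 15.2 g 58.5 F [ 0.  -0.7 -0.9] dmm [ 0.1 -0.  26.4] units [ 0.003 -0.     1.054]
```

View pics/c9.png

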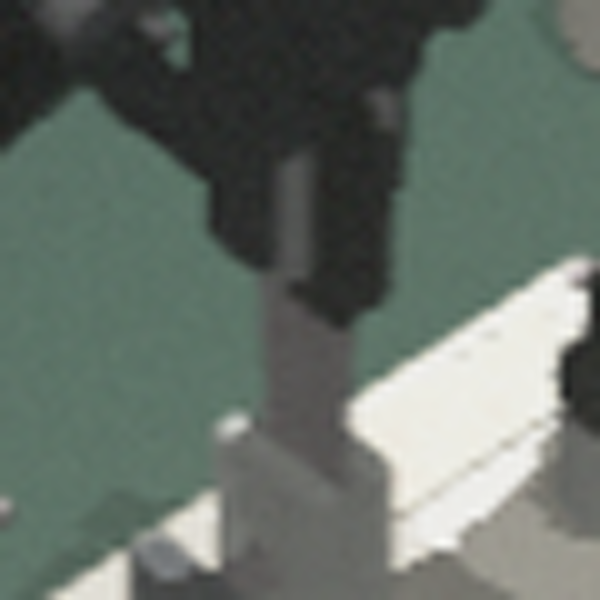

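The blade has entered the gap: it passes behind the sprung plate and in front of the fixed one. I'll keep going in small steps.

Call:
play_rows:
  moves:
    - [1,0,0,0.1,0,0,0]
    - [1,0,0,0.1,0,0,0]
    - [1,0,0,0,0,0,0]

```text
clock: 24.55
eef_pos: [587.5, 12.7, 171.3]
eef_rot: [[0.972, -0.236, -0.001], [-0.236, -0.972, -0.0], [-0.001, 0.0, -1.0]]
contact_force: [-0.2, 0.5, -2.3]
gripper_width: 15.1
grip_force: 58.5
```

Call:
play_rows:
  moves:
    - [1,0,0,0.1,0,0,0]
    - [1,0,0,0.1,0,0,0]
    - [1,0,0,0,0,0,0]

```text
clock: 24.92
eef_pos: [587.7, 12.8, 166.4]
eef_rot: [[0.972, -0.236, -0.0], [-0.236, -0.972, 0.0], [-0.0, -0.0, -1.0]]
contact_force: [-0.1, -0.4, -1.5]
gripper_width: 15.3
grip_force: 58.5
```

Call:
play_rows:
  moves:
    - [1,0,0,0.1,0,0,0]
    - [1,0,0,0,0,0,0]
    - [1,0,0,0,0,0,0]

```text
clock: 25.3
eef_pos: [587.7, 12.7, 164.2]
eef_rot: [[0.972, -0.236, -0.0], [-0.236, -0.972, -0.0], [-0.0, 0.0, -1.0]]
contact_force: [0.4, 0.6, -1.4]
gripper_width: 15.4
grip_force: 58.5
```

Call:
play_rows:
  moves:
    - [1,0,0,0.1,0,0,0]
    - [1,0,0,0,0,0,0]
    - [1,0,0,0,0,0,0]

```text
clock: 25.68
eef_pos: [587.8, 12.7, 161.8]
eef_rot: [[0.972, -0.236, 0.0], [-0.236, -0.972, -0.0], [0.0, -0.0, -1.0]]
contact_force: [1.1, -0.1, -0.7]
gripper_width: 15.0
grip_force: 58.5
```

Call:
play_rows:
  moves:
    - [1,0,0,0.1,0,0,0]
    - [1,0,0,0,0,0,0]
    - [1,0,0,0,0,0,0]

```text
clock: 26.05
eef_pos: [587.8, 12.7, 159.3]
eef_rot: [[0.972, -0.236, 0.0], [-0.236, -0.972, -0.0], [0.0, -0.0, -1.0]]
contact_force: [0.4, 0.0, 0.2]
gripper_width: 15.7
grip_force: 58.6
```

Call:
play_rows:
  moves:
    - [1,0,0,0.1,0,0,0]
    - [1,0,0,0,0,0,0]
    - [1,0,0,0,0,0,0]

```text
clock: 26.42
eef_pos: [587.7, 12.7, 156.8]
eef_rot: [[0.972, -0.236, 0.0], [-0.236, -0.972, -0.0], [0.0, -0.0, -1.0]]
contact_force: [1.1, 0.0, 1.2]
gripper_width: 15.4
grip_force: 58.8
```

Call:
play_rows:
  moves:
    - [1,0,0,0.1,0,0,0]
    - [1,0,0,0,0,0,0]
    - [1,0,0,0,0,0,0]

```text
clock: 26.8
eef_pos: [587.7, 12.7, 154.2]
eef_rot: [[0.972, -0.236, 0.0], [-0.236, -0.972, 0.0], [0.0, -0.0, -1.0]]
contact_force: [1.7, 0.7, 1.7]
gripper_width: 15.0
grip_force: 58.9
```

Call:
play_rows:
  moves:
    - [1,0,0,0.1,0,0,0]
    - [1,0,0,0,0,0,0]
    - [1,0,0,0,0,0,0]

```text
clock: 27.18
eef_pos: [587.8, 12.7, 151.8]
eef_rot: [[0.972, -0.236, 0.0], [-0.236, -0.972, -0.0], [0.0, 0.0, -1.0]]
contact_force: [0.9, 0.3, 2.8]
gripper_width: 15.4
grip_force: 59.0
```

Call:
play_rows:
  moves:
    - [1,0,0,0.1,0,0,0]
    - [1,0,0,0.1,0,0,0]
    - [1,0,0,0,0,0,0]
    - [1,0,0,0,0,0,0]

```text
clock: 27.68
eef_pos: [587.8, 12.7, 146.9]
eef_rot: [[0.972, -0.236, 0.0], [-0.236, -0.972, 0.0], [0.0, -0.0, -1.0]]
contact_force: [1.0, -0.2, 4.3]
gripper_width: 15.2
grip_force: 59.3
```

Call:
play_rows:
  moves:
    - [1,0,0,0.1,0,0,0]
    - [1,0,0,0,0,0,0]
    - [1,0,0,0,0,0,0]
    - [1,0,0,0,0,0,0]

```text
clock: 28.18
eef_pos: [587.9, 12.7, 144.7]
eef_rot: [[0.972, -0.236, 0.001], [-0.236, -0.972, 0.0], [0.001, -0.0, -1.0]]
contact_force: [0.1, -0.5, 5.1]
gripper_width: 15.8
grip_force: 59.4
```

```bash
python3 - <<'E'
from h import *
to([587.9,12.7,144.7]); print(arm.sign_off())
E
```

```text
t 28.175 pos [587.9  12.7 144.7] yaw_y -103.68 z [ 0.001  0.    -1.   ] w 15.8 g 59.4 F [ 0.1 -0.5  5.1] dmm [ 0.  0. -0.] units [ 0.001  0.001 -0.002]
the job is handed in; nothing more can be done
None
```

The job is handed in, with no verdict returned: the plug is seated in the neck and released, and the blade is still held between the plates with about 6 N of drag, which puts the sprung plate back an estimated 1.8 mm.

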